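# Load the cassette steriliser and lower its rack

## Task

Stand every instrument cassette lying on the counter on edge in the steriliser's raised wire rack, one to a slot, foot down and steel studs up. Then squeeze the red release in the lever's grip and, keeping it squeezed, swing the lever all the way down so that the loaded rack sinks into the well; let go of it and press the green start button fully. Leave the plaster model, the jar and the green bowl where they are.

Things in the scene. Friction and masses are not known exactly. Their poses are not given: they have to be found in the camera images.
- cassette1: Blue flat instrument cassette: rigid slab 110 x 50 x 14 mm, about 0.12 kg, black bars on both faces, two steel lifting studs out of its long sides. Origin: midway between the studs, on their common axis, 15 mm from the head end, 95 mm from the foot end, mid-thickness. x runs to the foot, y along the studs, z out of a face. Lies flat on the counter at the start (origin 7 mm up)
- cassette2: Green flat instrument cassette: rigid slab 110 x 50 x 14 mm, about 0.12 kg, black bars on both faces, two steel lifting studs out of its long sides. Frame as cassette1. The studs are the ends of an axle pin that turns freely in the slab: 12 mm diameter, flat ends, 66 mm over the ends, each 8 mm out. Pinched by both ends and lifted, a cassette swings down about the pin and hangs foot down
- cassette3: Orange flat instrument cassette: rigid slab 110 x 50 x 14 mm, about 0.12 kg, black bars on both faces, two steel lifting studs out of its long sides. Frame as cassette1. The studs are the ends of an axle pin that turns freely in the slab: 12 mm diameter, flat ends, 66 mm over the ends, each 8 mm out. Pinched by both ends and lifted, a cassette swings down about the pin and hangs foot down
- cassette4: Yellow flat instrument cassette: rigid slab 110 x 50 x 14 mm, about 0.12 kg, black bars on both faces, two steel lifting studs out of its long sides. Frame as cassette1. The studs are the ends of an axle pin that turns freely in the slab: 12 mm diameter, flat ends, 66 mm over the ends, each 8 mm out. Pinched by both ends and lifted, a cassette swings down about the pin and hangs foot down
- cassette5: Mauve flat instrument cassette: rigid slab 110 x 50 x 14 mm, about 0.12 kg, black bars on both faces, two steel lifting studs out of its long sides. Frame as cassette1. The studs are the ends of an axle pin that turns freely in the slab: 12 mm diameter, flat ends, 66 mm over the ends, each 8 mm out. Pinched by both ends and lifted, a cassette swings down about the pin and hangs foot down
- steriliser: White open-topped steriliser, fixed. Origin: on the counter under the middle of the well; z up, -x its front (robot side), y along its length. Well walls 120 (x) x 235 (y) mm outside, 85 mm high. A ledge in front, 65 mm deep, 50 mm high, carries the start button. On its -y side stands the lever; hinge axis parallel to y through (45, -210, 100) mm
- rack: White wire rack in the well, moves up and down only. Origin: middle of the top of its floor, axes as the steriliser's; 75 mm above the counter with the lever at 0, 45 mm lower with it down. Five slots side by side along y, 38 mm apart. Wire guard rails run along its two long sides: 58 mm apart inside, 64 mm at the top rail, 70 mm high. A seated cassette's stud axis is 95 mm above the origin
- slot1 (a point): Middle of the first slot (y = -76 mm in the rack), at the rack's floor. A slot takes one cassette, foot down, studs parallel to the rack's x, either face either way. It is 18 mm wide (y) between two wire loops 44 mm long in x and 54 mm high, whose upper 12 mm flare out to 31 mm
- slot2 (a point): Middle of the second slot (y = -38 mm in the rack), at the rack's floor; as slot1
- slot3 (a point): Middle of the third slot (y = 0 in the rack), at the rack's floor; as slot1
- slot4 (a point): Middle of the fourth slot (y = 38 mm in the rack), at the rack's floor; as slot1
- slot5 (a point): Middle of the fifth slot (y = 76 mm in the rack), at the rack's floor; as slot1
- lever (a joint): Lever angle, rad: 0 raised (leans 65 degrees up from level, to the front), 1.05 fully down (5 degrees above level). Starts between 0 and 0.1. With the red release out, ratchet teeth stop it at about 0.14, 0.44 and 0.74, so keep it squeezed all the way; past 1.0 it locks down when let go. Stays where left; 2 to 5 N at the grip swings it
- lever_grip (a point): Middle of the lever's black grip, a bar 75 mm long along the lever, 20 mm wide (along the hinge axis) and 22 mm thick, 140 mm from the hinge. At angle q it is 140 cos(1.134 - q) mm in front (-x) of the hinge and 140 sin(1.134 - q) mm above it. Its x axis runs along the lever to the hinge, y along the hinge axis
- trigger (a joint): Red release in the grip, m: 0 out, 0.006 fully squeezed; frees the lever from about 0.0045. Spring: 1.8 N to start, 5.4 N fully in; springs back when let go
- trigger_pad (a point): Middle of the outer face of the red release pad (46 mm along the lever, 16 mm high) on the grip's -y side (away from the well), 18 mm from the grip's middle; it is pressed towards +y. Pinching the grip across y presses it (28 mm over pad and far side, 22 mm squeezed); the lever may turn between the fingers
- start (a joint): Green start button, m: 0 out, 0.006 fully pressed; needs 5 N; springs back
- start_top (a point): Middle of the top of the green start button (28 mm diameter), faces up, 72 mm above the counter, on the ledge in front of the well
- model: Small plaster dental model, 50 x 65 x 33 mm, bystander; origin at the middle of its underside
- jar: Jar, 60 mm diameter, 80 mm high, bystander; origin at the middle of its underside
- bowl: Green mixing bowl, 100 mm diameter, 55 mm high, bystander; origin at the middle of its underside
Things that resemble listed ones, but are neither listed nor needed, are in the scene too. What is meant by the cassette4 is not white, and is the larger of those in its own colour.

How it is judged:
By the outcome, as a careful person would: the job done as asked, in the order asked, and still so for the second after the job is handed in, with the robot touching nothing.
Of cassette1, cassette2, cassette3, cassette4, cassette5 only 3 to 5 are there at a start; the rules pass over those that are not, and their reading is None.
At some moment in a run one of cassette1, cassette2, cassette3, cassette4, cassette5 may be knocked a few centimetres aside while the robot is not near it.
Once in a run the grip may slacken for a moment while it holds something.
It also fails if it takes over 210 s, if anything falls off the work surface, if the arm or the gripper's body presses on something with over 40 N, if the wrist force passes 120 N, or if a joint passes its speed limit or range.

## Robot

A 6-joint arm with a two-finger parallel gripper is mounted at the origin on the work surface. World frame = base frame: x ahead of the robot, y to its left, z up, the work surface at z = 0. Lengths are in m, angles in rad, forces in N, time in s.
With the tool pointing down it reaches from about 0.3 to 0.775 m from the base axis. Payload 14.6 kg.
Tool frame: the origin (TCP) lies at the centre of the arm's flange, where the gripper is bolted on; the fingertips stand 199 mm ahead of it and the grasp point (between the pads) lies 180 mm ahead of it; z points along the fingers, y is the line along which they close (so a half turn about z gives the same grasp; the last joint's range is limited). The gripper opens to 94 mm and grips with 3 to 60 N. Pads are 16 mm wide; open, the fingers measure 119 mm over their backs; the gripper's body (75 mm by 177 mm) begins 78 mm behind the grasp point.
Start: joints at [1.27, 0.3, 1.521, -0, 1.321, -0.067], TCP at [0.127, 0.535, 0.405] pointing down, gripper open.
Joint ranges: [-3.03, 3.03], [-0.79, 2.21], [0.23, 2.52], [-1.04, 4.18], [0, 3.07], [-2.55, 2.55]. Speed limits (rad/s): [2.22, 2.22, 2.57, 3.14, 3.14, 3.14].

## Interface

Orientations are given as [roll, pitch, yaw] about the fixed x, y, z axes, in that order (R = Rz(yaw) Ry(pitch) Rx(roll)).
In Python, from station import ctrl gives the robot as it stands. The module is installed in compiled form; this text tells all that it offers.
- The arm moves only by the tool servo_tool, never from a script. Its argument "motion" is a list of rows, each a list of 5 numbers: the closure, from 0 (fully open) to 1 (shut), then the shift along the world's x, y, z in cm, then the turn about the world's z in degrees. A call has 1 to 20 rows; each row is the pose to reach, as a shift and turn from the pose commanded when the call began; what a row does not reach only later rows make up. A row lasts 1/8 s, in which the tool goes at most 62.5 mm and 10.7 degrees, less where a joint would pass 70% of its speed; a pose out of reach is approached as far as the arm can. A call with a gripper value outside its range is refused whole. The fingers move at their own pace and stop on an object; "squeeze" is the grip in N (left out, the last holds). Time passes only in rows, so rows that repeat a pose let the fingers close. It gives the time, the measured TCP pose, the force, the opening and the grip force at its end, in the units of the state.
- ctrl.get_obs(): the state, without advancing time (a new reading comes with each control period).
- ctrl.camera(name): name is "scene" or "top" or "wrist"; returns a dict with "image" (420x560x3 uint8, red, green, blue), "fx", "fy", "cx", "cy" (pixels), "dist" ([k1, k2, p1, p2, k3] as OpenCV has them; the pictures are not rectified), "camera_from_world" (4x4, takes a point from world to camera coordinates); the wrist camera has in their place "hand_eye" (4x4, takes a point from camera to tool coordinates, whose origin is the TCP and whose axes are the flange's). Camera axes: x right, y up, looking along -z (the intrinsics and any distortion apply to the point x, -y, -z); pixel columns grow to the right and rows downward; lengths in m; the calibration is good to about 2 mm. A picture is of the moment at which its call begins: read the wrist's pose just before it. There is no depth.
- ctrl.hand_in(): hands the job in; it is judged then, once.
The state is a dict: "time_s": time; "qpos": joint angles; "joint_vel": joint speeds; "tau": joint torques, N m; "ee_pos": TCP position; "eef_rot": TCP orientation; "force": force on the tool from outside, world axes, zero at the start; "moment": the same for the moment, N m; "grip_width": finger opening in m; "grip_force": force on a finger pad.
Only numpy, scipy, OpenCV 4.12 (cv2) and the standard library are available. Lean on these libraries where they do the work, as an engineer would, in place of code of your own. Each camera call takes 0.05 s, during which the arm holds its last target. There are 200 camera calls.

## Working session

There is one attempt and no reset: what is moved stays moved. The work goes in short steps, Python scripts to look and compute and a tool call to move; the robot and the scene stay as the last step left them, time stands still between calls to the robot, and variables do not carry over. Pictures are saved under pics/ and viewed, at most 14 in all, crops included, and the job is handed in when it is done.

Besides the shell and the picture viewer there is one more tool, called as a command line: name --pt "numbers of a row" for each row, then --argument value for the rest. servo_tool: Moves the arm, as the interface text tells. Its arguments: {"type":"object","properties":{"motion":{"type":"array","items":{"type":"array","items":{"type":"number"}}},"squeeze":{"type":"number"}},"required":["motion"]}

```bash
mkdir -p pics; cat > h.py <<'E'
import numpy as np, cv2
from station import ctrl
from scipy.spatial.transform import Rotation as R
def snap(n,fn=None):
    o=ctrl.get_obs(); c=ctrl.camera(n)
    if n=="wrist":
        T=np.eye(4); T[:3,:3]=R.from_euler('xyz',o['eef_rot']).as_matrix(); T[:3,3]=o['ee_pos']
        c['wfc']=T@np.array(c['hand_eye'])
    else: c['wfc']=np.linalg.inv(np.array(c['camera_from_world']))
    c['K']=np.array([[c['fx'],0,c['cx']],[0,c['fy'],c['cy']],[0,0,1.]])
    if fn: cv2.imwrite('pics/'+fn,c['image'][:,:,::-1])
    return c
def ray(c,uv):
    p=cv2.undistortPoints(np.array(uv,float).reshape(-1,1,2),c['K'],np.array(c['dist'],float)).reshape(-1,2)
    d=np.c_[p[:,0],-p[:,1],-np.ones(len(p))]@c['wfc'][:3,:3].T
    return c['wfc'][:3,3],d
def onz(c,uv,z):
    o,d=ray(c,uv); return o+d*((z-o[2])/d[:,2])[:,None]
def proj(c,P):
    W=np.linalg.inv(c['wfc']); q=np.atleast_2d(P)@W[:3,:3].T+W[:3,3]; q=q*[1,-1,-1]
    return cv2.projectPoints(q,np.zeros(3),np.zeros(3),c['K'],np.array(c['dist'],float))[0].reshape(-1,2)
E
python3 - <<'E'
from h import *
for n in ["scene","top"]:
    c=snap(n,n+"0.png"); print(n,c['wfc'].round(3).tolist(),c['fx'],c['dist'])
print(ctrl.get_obs())
E
```

```text
scene [[0.87, -0.333, 0.365, 1.094], [0.494, 0.597, -0.633, -0.827], [-0.007, 0.73, 0.683, 1.157], [0.0, 0.0, 0.0, 1.0]] 433.45801935108585 [-0.11625898  0.          0.          0.          0.        ]
top [[-0.024, 0.992, -0.127, 0.43], [-1.0, -0.025, -0.009, 0.098], [-0.012, 0.126, 0.992, 1.173], [0.0, 0.0, 0.0, 1.0]] 384.2428465100305 [-0.0048652  0.         0.         0.         0.       ]
{'time_s': 0.1, 'qpos': array([ 1.27040975e+00,  3.00397072e-01,  1.52151140e+00, -1.36383647e-05,
        1.32073419e+00, -6.65861890e-02]), 'joint_vel': array([ 9.02773549e-05, -1.58987926e-03, -1.76095566e-03, -4.94478979e-04,
        1.61422567e-04,  1.01104737e-03]), 'tau': array([ 6.51384162e-04, -5.32651448e+01, -3.53277326e+01,  7.08998716e-02,
        2.35902099e-02, -1.16010588e-04]), 'ee_pos': array([0.12740842, 0.53500515, 0.40415631]), 'eef_rot': array([-3.14054410e+00, -5.66827352e-05,  2.90779562e+00]), 'force': array([ 0.6291093 , -0.37732234,  0.52614862]), 'moment': array([-0.04119006,  0.01398727, -0.02201301]), 'grip_force': 0.0, 'grip_width': 0.09385067950836035}
```

View pics/top0.png

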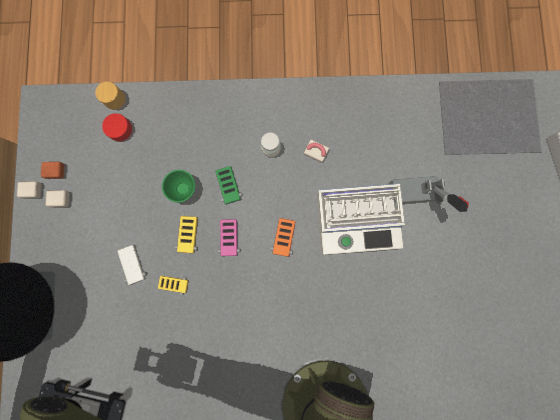

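View pics/scene0.png

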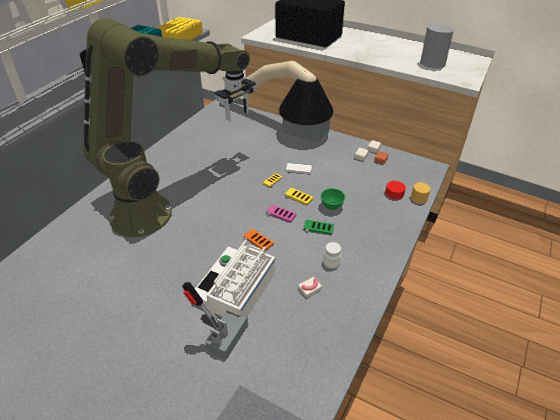

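```bash
python3 - <<'E'
from h import *
c=snap("top"); im=c['image'][:,:,::-1]
cv2.imwrite('pics/t1.png',cv2.resize(im[160:300,115:305],None,fx=4.2,fy=4.2,interpolation=cv2.INTER_CUBIC))
cv2.imwrite('pics/t2.png',cv2.resize(im[165:265,310:475],None,fx=4.8,fy=4.8,interpolation=cv2.INTER_CUBIC))
h=cv2.cvtColor(c['image'],cv2.COLOR_RGB2HSV)
for n,lo,hi in [("green",45,80),("yellow",22,34),("orange",5,17),("mauve",140,172)]:
    m=cv2.inRange(h,(lo,120,70),(hi,255,255)); m=cv2.morphologyEx(m,cv2.MORPH_CLOSE,np.ones((7,7)))
    for k in cv2.findContours(m,0,2)[0]:
        if cv2.contourArea(k)<60: continue
        r=cv2.minAreaRect(k); b=onz(c,cv2.boxPoints(r),.014)
        e=[np.linalg.norm(b[i+1]-b[i]) for i in (0,1)]
        print(n,np.round(r[0],1),"ctr",b.mean(0).round(4),"size",np.round(e,3),"axis deg",np.degrees(np.arctan2(*((b[1]-b[0]) if e[0]>e[1] else (b[2]-b[1]))[[1,0]])).round(1))
E
```

```text
green [178.5 185.5] ctr [0.6507 0.4272 0.014 ] size [0.096 0.097] axis deg -179.7
green [227.7 184.5] ctr [0.65   0.2758 0.014 ] size [0.046 0.107] axis deg -164.4
yellow [172.6 283.9] ctr [0.3534 0.4417 0.014 ] size [0.038 0.086] axis deg -100.5
yellow [186.7 234.1] ctr [0.5009 0.4006 0.014 ] size [0.109 0.052] axis deg -4.6
orange [  4.5 233. ] ctr [0.5175 0.9583 0.014 ] size [0.028 0.08 ] axis deg -176.2
orange [283.5 236.9] ctr [0.4855 0.1083 0.014 ] size [0.109 0.05 ] axis deg -11.9
orange [  6. 193.] ctr [0.6413 0.9622 0.014 ] size [0.038 0.119] axis deg -176.2
orange [ 52. 170.] ctr [0.7098 0.8223 0.014 ] size [0.069 0.051] axis deg -91.6
orange [279.5  85.5] ctr [0.9742 0.1175 0.014 ] size [1.833 0.569] axis deg -91.8
```

View pics/t1.png

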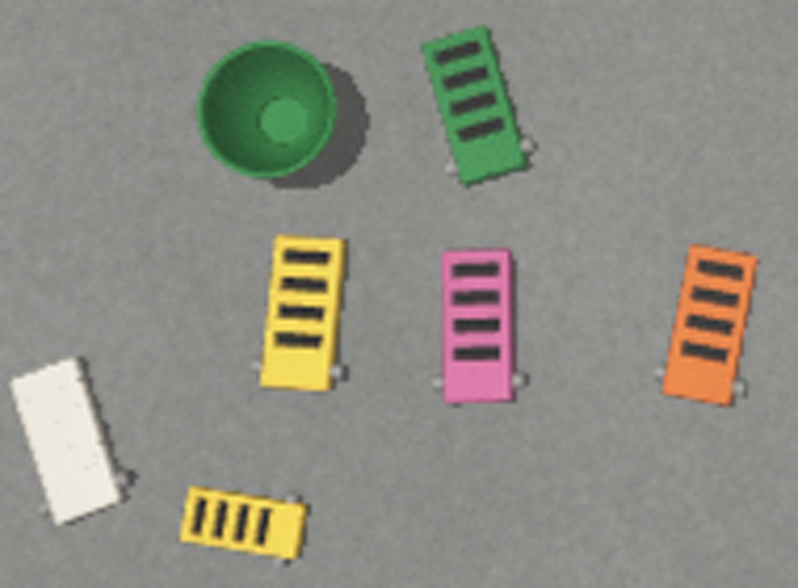

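View pics/t2.png

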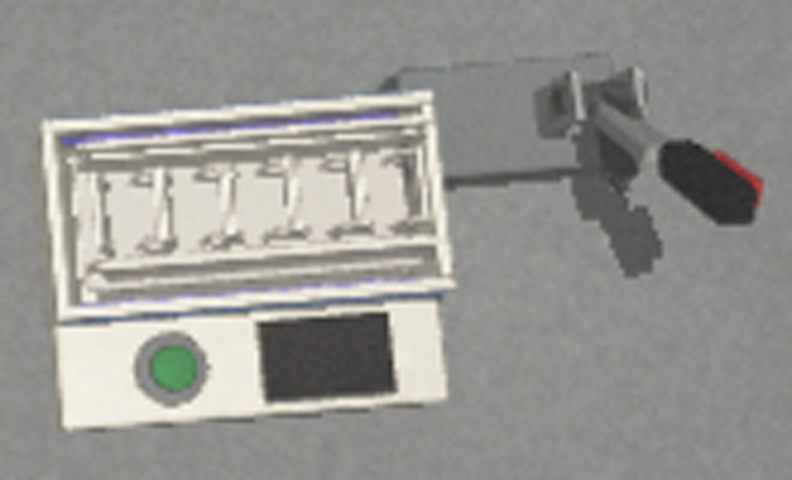

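```bash
python3 - <<'E'
from h import *
c=snap("top")
def crop(p,s,o): return (np.array(p,float)+.5)/s-.5+o
for n,p in dict(green=[(450,168),(530,147)],mauve=[(438,382),(519,380)],orange=[(659,373),(740,389)],yellow=[(258,367),(340,372)]).items():
    b=onz(c,crop(p,4.2,[115,160]),.007); d=b[0]-b[1]
    print(n,"stud mid",b.mean(0).round(4),"L",np.linalg.norm(d).round(3),"deg",np.degrees(np.arctan2(d[1],d[0])).round(1))
w=onz(c,crop([(42,122),(432,92),(455,288),(65,318)],4.8,[310,165]),.085)
print(w.round(4),w.mean(0).round(4),[np.linalg.norm(w[i]-w[i-1]).round(3) for i in range(4)])
for i,j in [(0,1),(3,2)]:
    d=w[i]-w[j]; print("yaw",np.degrees(np.arctan2(d[1],d[0]))-90)
print("button",onz(c,crop([(174,368)],4.8,[310,165]),.072))
E
```

```text
green stud mid [0.6113 0.2659 0.007 ] L 0.06 deg 103.4
mauve stud mid [0.4489 0.2753 0.007 ] L 0.058 deg 90.0
orange stud mid [0.4452 0.1164 0.007 ] L 0.059 deg 77.5
yellow stud mid [0.4602 0.4049 0.007 ] L 0.06 deg 85.2
[[ 0.6134  0.0045  0.085 ]
 [ 0.6256 -0.2288  0.085 ]
 [ 0.5081 -0.235   0.085 ]
 [ 0.496  -0.0048  0.085 ]] [ 0.5608 -0.116   0.085 ] [np.float64(0.118), np.float64(0.234), np.float64(0.118), np.float64(0.23)]
yaw 2.9898731255172493
yaw 2.9911524042545494
button [[ 0.46557013 -0.06962997  0.072     ]]
```

servo_tool --pt "0 3.5 -5 2 -7" --pt "0 7 -10 4 -14" --pt "0 11 -15 6 -21" --pt "0 14.5 -20 8 -28" --pt "0 18 -25 8 -35" --pt "0 22 -30 8 -42" --pt "0 25 -35 8 -49" --pt "0 28 -40 8 -56" --pt "0 32 -45 8 -63" --pt "0 35 -50 8 -70" --pt "0 38 -55 8 -73.6" --pt "0 40 -60 8 -73.6" --pt "0 40 -65 8 -73.6" --pt "0 40 -65 8 -73.6" --pt "0 40 -65 8 -73.6" --squeeze 45

```text
time_s: 2.08
ee_pos: [0.5274, -0.1146, 0.4845]
eef_rot: [-3.141, -0.0, 1.623]
force: [-0.6, 0.1, -0.1]
grip_width: 0.0941
grip_force: 0.0
```

```bash
python3 - <<'E'
from h import *
c=snap("wrist","w1.png"); print(c['hand_eye'],c['fx'],c['wfc'].round(3),ctrl.get_obs()['eef_rot'])
E
```

```text
[[-2.25053261e-04  9.69996031e-01  2.43120649e-01  6.93281478e-02]
 [ 9.99999308e-01  4.99057051e-04 -1.06543914e-03 -4.21973417e-04]
 [-1.15480281e-03  2.43120241e-01 -9.69995472e-01  1.92750000e-02]
 [ 0.00000000e+00  0.00000000e+00  0.00000000e+00  1.00000000e+00]] 356.8224017715656 [[ 0.999 -0.05  -0.014  0.523]
 [ 0.052  0.969  0.242 -0.045]
 [ 0.001 -0.243  0.97   0.465]
 [ 0.     0.     0.     1.   ]] [ 3.14156149e+00 -2.07021231e-04  1.62398333e+00]
```

View pics/w1.png

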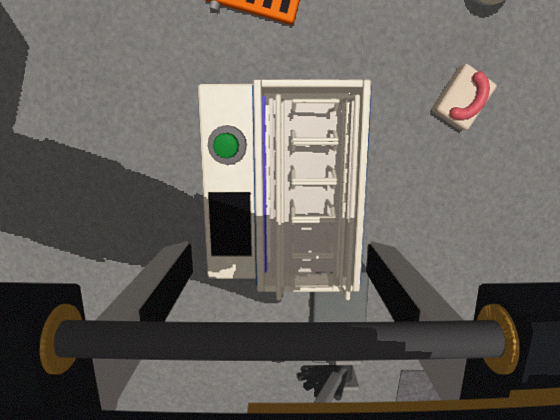

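```bash
python3 - <<'E'
from h import *
c=snap("wrist")
w=onz(c,[(253.5,81),(370,81),(361,290),(258,291.5)],.085)
print(w.round(4),w.mean(0).round(4),[np.linalg.norm(w[i]-w[i-1]).round(3) for i in range(4)])
for i,j in [(0,3),(1,2)]:
    d=w[i]-w[j]; print("yaw",np.degrees(np.arctan2(d[1],d[0]))-90)
h=cv2.cvtColor(c['image'],cv2.COLOR_RGB2HSV)
m=cv2.inRange(h,(45,120,60),(80,255,255)); M=cv2.moments(m[120:170,200:255]); u=(200+M['m10']/M['m00'],120+M['m01']/M['m00'])
print("button",u,onz(c,[u],.072))
im=c['image'][:,:,::-1].copy()
a=np.radians(3.); Rz=np.array([[np.cos(a),-np.sin(a)],[np.sin(a),np.cos(a)]]); O=np.array([.5608,-.116])
def S(x,y,z): return np.r_[O+Rz@[x,y],z]
for y in (-.076,-.038,0,.038,.076):
    for s in (-1,1):
        for p in (S(-.022,y+s*.0155,.129),S(.022,y+s*.0155,.129)):
            q=proj(c,p)[0]; cv2.circle(im,tuple(int(v) for v in q),1,(0,0,255),-1)
    for s in(-1,1):
        q=proj(c,S(s*.032,y,.145))[0]; cv2.circle(im,tuple(int(v) for v in q),1,(255,0,0),-1)
for x in(-.06,.06):
    for y in (-.1175,.1175):
        q=proj(c,S(x,y,.085))[0]; cv2.circle(im,tuple(int(v) for v in q),1,(0,200,0),-1)
cv2.imwrite('pics/w2.png',cv2.resize(im[70:310,190:390],None,fx=2.5,fy=2.5,interpolation=cv2.INTER_NEAREST))
E
```

```text
[[ 0.4956 -0.0044  0.085 ]
 [ 0.614   0.0024  0.085 ]
 [ 0.6295 -0.2287  0.085 ]
 [ 0.5093 -0.2366  0.085 ]] [ 0.5621 -0.1168  0.085 ] [np.float64(0.233), np.float64(0.119), np.float64(0.232), np.float64(0.12)]
yaw 3.363167042323525
yaw 3.8560031137653965
button (225.46058091286307, 145.31742738589213) [[ 0.46671767 -0.07133842  0.072     ]]
```

View pics/w2.png

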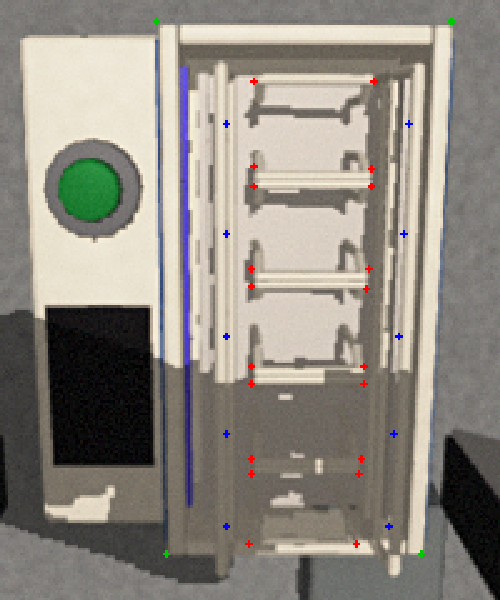

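servo_tool --pt "0 -1 4 0 10" --pt "0 -2.5 9 0 20" --pt "0 -4 14 0 30" --pt "0 -6 19 -4 40" --pt "0 -8.2 23.1 -9 50" --pt "0 -8.2 23.1 -13 60" --pt "0 -8.2 23.1 -17.5 70" --pt "0 -8.2 23.1 -17.5 74.5" --pt "0 -8.2 23.1 -17.5 74.5" --pt "0 -8.2 23.1 -17.5 74.5"

```text
time_s: 3.42
ee_pos: [0.4453, 0.1165, 0.3103]
eef_rot: [3.141, 0.001, 2.922]
force: [1.0, 0.7, 0.4]
grip_width: 0.094
grip_force: 0.0
```

```bash
cat >> h.py <<'E'
RNG=dict(orange=(5,17),green=(45,80),yellow=(22,34),mauve=(140,172))
def cass(c,n,z=.014,near=None):
    """slab outline of a cassette -> stud midpoint, axis direction of studs; head = end with the plain (barless) strip"""
    h=cv2.cvtColor(c['image'],cv2.COLOR_RGB2HSV); lo,hi=RNG[n]
    raw=cv2.inRange(h,(lo,110,50),(hi,255,255)); m=cv2.morphologyEx(raw,cv2.MORPH_CLOSE,np.ones((15,15)))
    out=[]
    for k in cv2.findContours(m,0,2)[0]:
        if cv2.contourArea(k)<800: continue
        g=onz(c,k.reshape(-1,2),z)[:,:2]; r=cv2.minAreaRect((g*1000).astype(np.float32)); b=cv2.boxPoints(r)/1000
        e0,e1=b[1]-b[0],b[2]-b[1]; ax,s=(e0,e1) if np.linalg.norm(e0)>np.linalg.norm(e1) else (e1,e0)
        L=np.linalg.norm(ax); ax=ax/L; ctr=b.mean(0)
        if ax[0]<0: ax=-ax      # foot towards +x in this scene
        yaw=np.degrees(np.arctan2(ax[1],ax[0]))
        out.append((n,'size',round(L,4),round(np.linalg.norm(s),4),'headmid',(ctr-ax*L/2).round(4),'stud',(ctr-ax*(.055-.015)).round(4),'studdeg',round(yaw+90,1)))
    return out
E
python3 - <<'E'
from h import *
c=snap("wrist","w3.png"); o=ctrl.get_obs(); print(o['ee_pos'],np.degrees(o['eef_rot'][2])-90)
for x in cass(c,"orange"): print(x)
E
```

```text
[0.44536262 0.11633715 0.31022875] 77.44563437856343
('orange', 'size', np.float32(0.3089), np.float32(0.0251), 'headmid', array([0.6321, 0.0431], dtype=float32), 'stud', array([0.6529, 0.1557], dtype=float32), 'studdeg', np.float32(169.6))
('orange', 'size', np.float32(0.0794), np.float32(0.0353), 'headmid', array([0.566 , 0.2831], dtype=float32), 'stud', array([0.5657, 0.283 ], dtype=float32), 'studdeg', np.float32(94.3))
('orange', 'size', np.float32(0.0792), np.float32(0.0348), 'headmid', array([ 0.4832, -0.0869], dtype=float32), 'stud', array([ 0.4829, -0.0867], dtype=float32), 'studdeg', np.float32(60.7))
('orange', 'size', np.float32(0.111), np.float32(0.0499), 'headmid', array([0.43  , 0.1185], dtype=float32), 'stud', array([0.4452, 0.1152], dtype=float32), 'studdeg', np.float32(77.8))
```

View pics/w3.png

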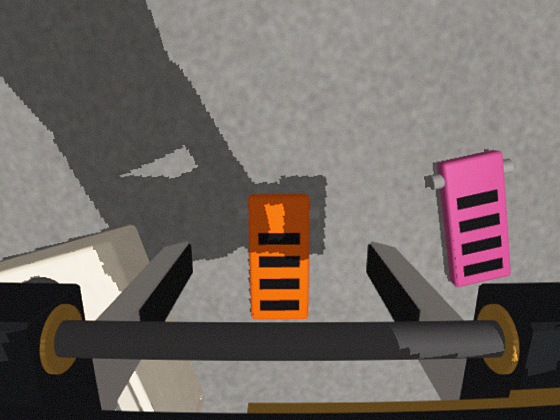

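servo_tool --pt "0 0 -0.1 -5 0" --pt "0 0 -0.1 -9 0" --pt "0 0 -0.1 -10.9 0" --pt "0 0 -0.1 -10.9 0" --pt "1 0 -0.1 -10.9 0" --pt "1 0 -0.1 -10.9 0" --pt "1 0 -0.1 -10.9 0" --pt "1 0 -0.1 -10.9 0" --pt "1 0 -0.1 -10.9 0" --pt "1 0 -0.1 -10.9 0" --squeeze 45

```text
time_s: 4.72
ee_pos: [0.4455, 0.1151, 0.2008]
eef_rot: [3.141, 0.0, 2.923]
force: [-0.9, 0.9, 4.3]
grip_width: 0.0653
grip_force: 45.0
```

servo_tool --pt "1 0 0 2.5 0" --pt "1 0 0 6 0" --pt "1 0 0 10 0" --pt "1 0 0 14 0" --pt "1 0 0 18 -5" --pt "1 0 0 22 -12" --pt "1 1 -1.5 25 -20" --pt "1 2.5 -3.5 27 -28" --pt "1 4 -6 27 -36" --pt "1 6 -8.5 27 -44" --pt "1 8 -11 27 -52" --pt "1 9.5 -13.3 27 -60" --pt "1 10.8 -15 27 -67" --pt "1 11.15 -15.6 27 -72" --pt "1 11.15 -15.6 27 -74.3" --pt "1 11.15 -15.6 27 -74.3" --pt "1 11.15 -15.6 27 -74.3"

```text
time_s: 6.85
ee_pos: [0.5569, -0.0409, 0.4705]
eef_rot: [-3.141, -0.0, 1.628]
force: [-0.2, -0.0, -1.8]
grip_width: 0.0651
grip_force: 45.0
```

```bash
python3 - <<'E'
from h import *
c=snap("wrist","w4.png"); o=ctrl.get_obs(); print(o['ee_pos'],np.degrees(o['eef_rot'][2])-90,o['grip_width'])
s=snap("scene")
a=c['image'][100:400,100:460]; b=cv2.resize(s['image'][210:350,170:330],(343,300),interpolation=cv2.INTER_CUBIC)
cv2.imwrite('pics/w4.png',np.hstack([a,b])[:,:,::-1])
E
```

```text
[ 0.55688377 -0.04089409  0.47052712] 3.2577462796104157 0.06521947241257724
```

View pics/w4.png

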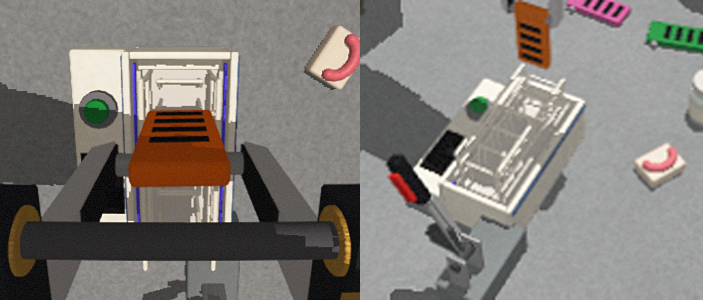

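servo_tool --pt "1 0 0 -2 0" --pt "1 0 0 -4 0" --pt "1 0 0 -5.5 0" --pt "1 0 0 -7 0" --pt "1 0 0 -8 0" --pt "1 0 0 -9 0" --pt "1 0 0 -9.5 0" --pt "1 0 0 -10 0" --pt "1 0 0 -10.5 0" --pt "1 0 0 -10.5 0"

```text
time_s: 8.2
ee_pos: [0.5569, -0.041, 0.3654]
eef_rot: [-3.141, -0.0, 1.627]
force: [-0.3, 0.5, -1.3]
grip_width: 0.0654
grip_force: 45.0
```

servo_tool --pt "1 0 0 -0.2 0" --pt "1 0 0 -0.2 0" --pt "0 0 0 -0.2 0" --pt "0 0 0 -0.2 0" --pt "0 0 0 -0.2 0" --pt "0 0 0 2 0" --pt "0 0 0 6 0" --pt "0 0 0 10 0" --pt "0 0 0 10 0"

```text
time_s: 9.32
ee_pos: [0.5567, -0.0409, 0.4686]
eef_rot: [3.136, 0.001, 1.627]
force: [-0.2, -0.4, -0.7]
grip_width: 0.0942
grip_force: 0.0
```

```bash
python3 - <<'E'
from h import *
c=snap("wrist"); s=snap("scene"); t=snap("top")
a=c['image'][60:360,130:430]; b=cv2.resize(s['image'][210:350,170:310],(300,300),interpolation=cv2.INTER_CUBIC)
cv2.imwrite('pics/w5.png',np.hstack([a,b])[:,:,::-1])
for n in RNG:
  for z in ((.014,)):
    h=[x for x in cass(t,n) if x[2]<.13]; print(*h,sep='\n')
E
```

```text
(no output)
```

View pics/w5.png

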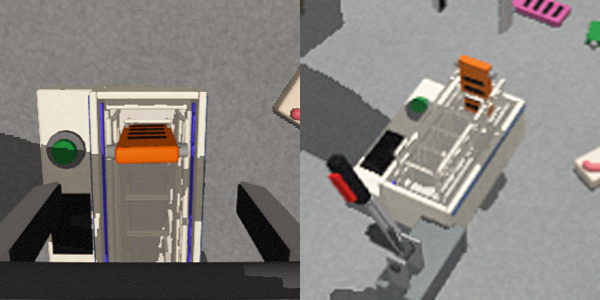

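servo_tool --pt "0 -1 4 0 10" --pt "0 -2.5 8 0 20" --pt "0 -4 13 0 30" --pt "0 -6 18 -2 40" --pt "0 -8 23 -5 50" --pt "0 -10 28 -9 60" --pt "0 -10.8 31.6 -13 70" --pt "0 -10.8 31.6 -15.8 80" --pt "0 -10.8 31.6 -15.8 86.8" --pt "0 -10.8 31.6 -15.8 86.8" --pt "0 -10.8 31.6 -15.8 86.8"

```text
time_s: 10.85
ee_pos: [0.4489, 0.2749, 0.3074]
eef_rot: [-3.141, -0.0, 3.139]
force: [0.3, 0.7, 0.1]
grip_width: 0.0941
grip_force: 0.0
```

```bash
cat > m.py <<'E'
from h import *
import sys
c=snap("wrist"); o=ctrl.get_obs(); p=o['ee_pos']; d=np.degrees(o['eef_rot'][2])-90
print(p.round(4),d.round(2))
for n in sys.argv[1:]:
  for x in cass(c,n):
    if .09<x[2]<.13 and .04<x[3]<.06:
        s=x[6]; print(*x,'\n  move cm',((s-p[:2])*100).round(2),'turn',round(x[8]-d,1))
E
python3 m.py mauve yellow green
```

```text
[0.4489 0.2749 0.3076] 89.86Traceback (most recent call last):
  File "m.py", line 8, in <module>
    s=x[6]; print(*x,'\n  move cm',((s-p[:2])*100).round(2),'turn',round(x[8]-d,1))
                                     ~^~~~~~
numpy._core._exceptions._UFuncNoLoopError: ufunc 'subtract' did not contain a loop with signature matching types (dtype('<U4'), dtype('float64')) -> None
```

```bash
sed -i 's/x\[6\]/x[7]/; s/x\[8\]/x[9]/' m.py; python3 m.py mauve yellow green; cat m.py | grep x.7
```

```text
[0.4489 0.2749 0.3077] 89.89
mauve size 0.1106 0.0493 headmid [0.4319 0.2737] stud [0.4472 0.2737] studdeg 90.2 
  move cm [-0.17 -0.12] turn 0.3
        s=x[7]; print(*x,'\n  move cm',((s-p[:2])*100).round(2),'turn',round(x[9]-d,1))
```

servo_tool --pt "0 -0.2 -0.1 -5 0.3" --pt "0 -0.2 -0.1 -9 0.3" --pt "0 -0.2 -0.1 -10.65 0.3" --pt "0 -0.2 -0.1 -10.65 0.3" --pt "1 -0.2 -0.1 -10.65 0.3" --pt "1 -0.2 -0.1 -10.65 0.3" --pt "1 -0.2 -0.1 -10.65 0.3" --pt "1 -0.2 -0.1 -10.65 0.3" --pt "1 -0.2 -0.1 -10.65 0.3"

```text
time_s: 12.08
ee_pos: [0.447, 0.2741, 0.2014]
eef_rot: [3.141, 0.0, -3.136]
force: [-0.7, 0.1, 4.2]
grip_width: 0.0654
grip_force: 45.0
```

servo_tool --pt "1 0 0 2.5 0" --pt "1 0 0 6 0" --pt "1 0 0 10 0" --pt "1 0 0 14 0" --pt "1 0 0 18 -8" --pt "1 0 -1 22 -16" --pt "1 0.5 -3 26 -24" --pt "1 1.5 -6 29 -32" --pt "1 3 -10 30 -40" --pt "1 4.5 -14 30 -48" --pt "1 6 -18 30 -56" --pt "1 7.5 -22 30 -64" --pt "1 9 -26 30 -72" --pt "1 10 -30 30 -80" --pt "1 10.8 -33 30 -85" --pt "1 11.2 -34.7 30 -87.1" --pt "1 11.2 -35.25 30 -87.1" --pt "1 11.2 -35.25 30 -87.1" --pt "1 11.2 -35.25 30 -87.1" --pt "1 11.2 -35.25 30 -87.1"

```text
time_s: 14.58
ee_pos: [0.5588, -0.0778, 0.5013]
eef_rot: [3.141, 0.0, 1.628]
force: [-0.5, -0.4, -1.4]
grip_width: 0.0652
grip_force: 45.0
```

servo_tool --pt "1 0 0 -2 0" --pt "1 0 0 -4 0" --pt "1 0 0 -6 0" --pt "1 0 0 -8 0" --pt "1 0 0 -9.5 0" --pt "1 0 0 -11 0" --pt "1 0 0 -12 0" --pt "1 0 0 -12.7 0" --pt "1 0 0 -13.2 0" --pt "1 0 0 -13.6 0" --pt "1 0 0 -13.6 0"

```text
time_s: 15.95
ee_pos: [0.5589, -0.0785, 0.3651]
eef_rot: [-3.141, -0.0, 1.627]
force: [-0.1, -1.1, -1.7]
grip_width: 0.0656
grip_force: 45.0
```

servo_tool --pt "1 0 0 -0.1 0" --pt "0 0 0 -0.1 0" --pt "0 0 0 -0.1 0" --pt "0 0 0 -0.1 0" --pt "0 0 0 3 0" --pt "0 0 0 8 0" --pt "0 -1 4 11 10" --pt "0 -2 9 11 20" --pt "0 -3 14 11 30" --pt "0 -4 19 11 40" --pt "0 -5 24 11 50" --pt "0 -6 29 8 60" --pt "0 -7 34 4 70" --pt "0 -8 39 0 78" --pt "0 -9 44 -4 82" --pt "0 -9.9 48.3 -5.75 82" --pt "0 -9.9 48.3 -5.75 82" --pt "0 -9.9 48.3 -5.75 82"

```text
time_s: 18.2
ee_pos: [0.4601, 0.4042, 0.308]
eef_rot: [3.142, 0.0, 3.058]
force: [0.2, -0.6, -0.0]
grip_width: 0.0941
grip_force: 0.0
```

```bash
python3 m.py yellow green
```

```text
[0.4603 0.4038 0.3084] 85.16
```

```bash
python3 - <<'E'
from h import *
c=snap("wrist"); t=snap("top")
for x in cass(c,"yellow"): print(x)
a=c['image'][60:420]; b=cv2.resize(t['image'][150:310,110:310],(450,360),interpolation=cv2.INTER_CUBIC)[:, :240]
cv2.imwrite('pics/w6.png',np.hstack([a,b])[:,:,::-1])
E
```

```text
('yellow', 'size', np.float32(0.0889), np.float32(0.0492), 'headmid', array([0.4666, 0.3789], dtype=float32), 'stud', array([0.4711, 0.3784], dtype=float32), 'studdeg', np.float32(83.4))
('yellow', 'size', np.float32(0.083), np.float32(0.0384), 'headmid', array([0.3463, 0.4011], dtype=float32), 'stud', array([0.3465, 0.4026], dtype=float32), 'studdeg', np.float32(169.4))
```

View pics/w6.png

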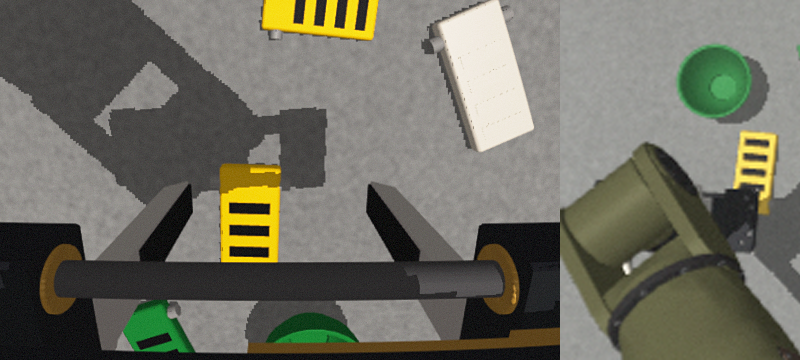

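servo_tool --pt "0 2 -2.6 0 -1.5" --pt "0 2 -2.6 0 -1.5" --pt "0 2 -2.6 0 -1.5"

```text
time_s: 18.73
ee_pos: [0.48, 0.3782, 0.3081]
eef_rot: [3.141, 0.0, 3.031]
force: [-0.6, -0.0, -0.4]
grip_width: 0.0938
grip_force: 0.0
```

```bash
python3 m.py yellow green
```

```text
[0.4798 0.3785 0.308 ] 83.7
yellow size 0.1089 0.0493 headmid [0.468  0.3785] stud [0.4823 0.3769] studdeg 83.5 
  move cm [ 0.25 -0.16] turn -0.2
green size 0.1106 0.0464 headmid [0.6392 0.3701] stud [0.6409 0.3853] studdeg 173.5 
  move cm [16.11  0.68] turn 89.8
```

servo_tool --pt "0 0.3 -0.15 -5 0" --pt "0 0.3 -0.15 -9 0" --pt "0 0.3 -0.15 -10.65 0" --pt "0 0.3 -0.15 -10.65 0" --pt "1 0.3 -0.15 -10.65 0" --pt "1 0.3 -0.15 -10.65 0" --pt "1 0.3 -0.15 -10.65 0" --pt "1 0.3 -0.15 -10.65 0" --pt "1 0.3 -0.15 -10.65 0"

```text
time_s: 19.9
ee_pos: [0.483, 0.3771, 0.2015]
eef_rot: [3.141, 0.0, 3.032]
force: [-0.8, -0.0, 3.9]
grip_width: 0.0655
grip_force: 45.0
```

servo_tool --pt "1 0 0 2.5 0" --pt "1 0 0 6 0" --pt "1 0 0 10 0" --pt "1 0 0 14 0" --pt "1 0 -1 18 -6" --pt "1 0 -3 22 -12" --pt "1 0.5 -6 26 -20" --pt "1 1.5 -10 29 -28" --pt "1 2.5 -15 30 -36" --pt "1 3.5 -20 30 -44" --pt "1 4.5 -25 30 -52" --pt "1 5.5 -30 30 -60" --pt "1 6.5 -35 30 -68" --pt "1 7.2 -40 30 -75" --pt "1 7.6 -44 30 -80.5" --pt "1 7.8 -47 30 -80.5" --pt "1 7.8 -48.8 30 -80.5" --pt "1 7.8 -49.3 30 -80.5" --pt "1 7.8 -49.35 30 -80.5" --pt "1 7.8 -49.35 30 -80.5"

```text
time_s: 22.4
ee_pos: [0.5609, -0.1156, 0.5012]
eef_rot: [3.142, -0.0, 1.628]
force: [1.0, -0.3, -0.9]
grip_width: 0.0654
grip_force: 45.0
```

servo_tool --pt "1 0 0 0 0" --pt "1 0 0 0 0"

```text
time_s: 22.65
ee_pos: [0.5609, -0.1161, 0.5012]
eef_rot: [3.142, 0.0, 1.627]
force: [-0.5, 0.1, -1.8]
grip_width: 0.0652
grip_force: 45.0
```

servo_tool --pt "1 0 0 -2 0" --pt "1 0 0 -4 0" --pt "1 0 0 -6 0" --pt "1 0 0 -8 0" --pt "1 0 0 -9.5 0" --pt "1 0 0 -11 0" --pt "1 0 0 -12 0" --pt "1 0 0 -12.7 0" --pt "1 0 0 -13.2 0" --pt "1 0 0 -13.6 0" --pt "1 0 0 -13.6 0"

```text
time_s: 24.02
ee_pos: [0.5609, -0.1165, 0.3651]
eef_rot: [-3.141, -0.0, 1.627]
force: [0.4, -0.7, -0.5]
grip_width: 0.0651
grip_force: 45.0
```

servo_tool --pt "1 0 0 -0.1 0" --pt "0 0 0 -0.1 0" --pt "0 0 0 -0.1 0" --pt "0 0 0 -0.1 0" --pt "0 0 0 3 0" --pt "0 0 0 8 0" --pt "0 0.5 4 11 10" --pt "0 1 8 11 20" --pt "0 2 12 11 30" --pt "0 2.5 16 11 40" --pt "0 3 20 11 50" --pt "0 3.5 24 11 60" --pt "0 4 28 8 70" --pt "0 4.5 32 4 80" --pt "0 5 36 -1 90" --pt "0 5 38.25 -4 100" --pt "0 5 38.25 -5.75 100" --pt "0 5 38.25 -5.75 100" --pt "0 5 38.25 -5.75 100"

```text
time_s: 26.4
ee_pos: [0.6113, 0.2651, 0.3095]
eef_rot: [3.141, 0.002, -2.914]
force: [-0.2, 0.5, 0.1]
grip_width: 0.0939
grip_force: 0.0
```

```bash
python3 m.py green
```

```text
[0.6113 0.2651 0.3095] -256.95
green size 0.1106 0.0492 headmid [0.596  0.2597] stud [0.6107 0.2639] studdeg 105.9 
  move cm [-0.06 -0.12] turn 362.8
```

servo_tool --pt "0 -0.05 -0.1 -5 2.8" --pt "0 -0.05 -0.1 -9 2.8" --pt "0 -0.05 -0.1 -10.65 2.8" --pt "0 -0.05 -0.1 -10.65 2.8" --pt "1 -0.05 -0.1 -10.65 2.8" --pt "1 -0.05 -0.1 -10.65 2.8" --pt "1 -0.05 -0.1 -10.65 2.8" --pt "1 -0.05 -0.1 -10.65 2.8" --pt "1 -0.05 -0.1 -10.65 2.8"

```text
time_s: 27.58
ee_pos: [0.6105, 0.2651, 0.2017]
eef_rot: [3.142, 0.001, -2.862]
force: [-2.1, -0.4, 5.7]
grip_width: 0.0651
grip_force: 45.0
```

servo_tool --pt "1 0 0 2.5 0" --pt "1 0 0 6 0" --pt "1 0 0 10 0" --pt "1 0 0 14 -6" --pt "1 0 -0.5 18 -12" --pt "1 0 -2 22 -20" --pt "1 -0.3 -4 26 -28" --pt "1 -0.7 -7 29 -36" --pt "1 -1.2 -11 30 -44" --pt "1 -1.8 -15 30 -52" --pt "1 -2.4 -19 30 -60" --pt "1 -3 -23 30 -68" --pt "1 -3.5 -27 30 -76" --pt "1 -3.9 -31 30 -84" --pt "1 -4.3 -35 30 -92" --pt "1 -4.6 -38 30 -100" --pt "1 -4.7 -40 30 -102.8" --pt "1 -4.7 -41.3 30 -102.8" --pt "1 -4.7 -41.8 30 -102.8" --pt "1 -4.7 -41.85 30 -102.8"

```text
time_s: 30.08
ee_pos: [0.5636, -0.1532, 0.501]
eef_rot: [-3.141, -0.0, 1.628]
force: [-0.2, 0.7, -0.4]
grip_width: 0.0648
grip_force: 45.0
```

servo_tool --pt "1 0 0 0 0" --pt "1 0 0 0 0" --pt "1 0 0 0 0"

```text
time_s: 30.45
ee_pos: [0.5634, -0.1532, 0.5012]
eef_rot: [3.142, 0.0, 1.627]
force: [0.6, 0.1, -2.0]
grip_width: 0.0653
grip_force: 45.0
```

servo_tool --pt "1 0 -0.1 -2 0" --pt "1 0 -0.1 -4 0" --pt "1 0 -0.1 -6 0" --pt "1 0 -0.1 -8 0" --pt "1 0 -0.1 -9.5 0" --pt "1 0 -0.1 -11 0" --pt "1 0 -0.1 -12 0" --pt "1 0 -0.1 -12.7 0" --pt "1 0 -0.1 -13.2 0" --pt "1 0 -0.1 -13.6 0" --pt "1 0 -0.1 -13.6 0"

```text
time_s: 31.82
ee_pos: [0.5634, -0.1545, 0.3651]
eef_rot: [-3.141, -0.0, 1.627]
force: [-0.3, -0.0, -2.4]
grip_width: 0.0652
grip_force: 45.0
```

servo_tool --pt "1 0 0 -0.1 0" --pt "0 0 0 -0.1 0" --pt "0 0 0 -0.1 0" --pt "0 0 0 -0.1 0" --pt "0 0 0 3 0" --pt "0 0 0 8 0" --pt "0 -0.5 -4 12 0" --pt "0 -1 -8 13 0" --pt "0 -1 -11.5 13 0" --pt "0 -1 -11.5 13 0" --pt "0 -1 -11.5 13 0"

```text
time_s: 33.2
ee_pos: [0.5535, -0.269, 0.495]
eef_rot: [-3.141, -0.0, 1.627]
force: [-0.5, -0.4, 0.4]
grip_width: 0.094
grip_force: 0.0
```

```bash
python3 - <<'E'
from h import *
c=snap("wrist"); s=snap("scene")
b=cv2.resize(s['image'][210:350,170:290],(360,420),interpolation=cv2.INTER_CUBIC)
cv2.imwrite('pics/w7.png',np.hstack([c['image'][:,120:],b])[:,:,::-1])
a=np.radians(3.2); Rz=np.array([[np.cos(a),-np.sin(a)],[np.sin(a),np.cos(a)]]); O=np.array([.5612,-.1165])
for n,k in (("w",c),("s",s)):
    h=cv2.cvtColor(k['image'],cv2.COLOR_RGB2HSV); m=cv2.inRange(h,(0,150,80),(6,255,255))|cv2.inRange(h,(175,150,80),(179,255,255))
    for q in cv2.findContours(m,0,2)[0]:
        if cv2.contourArea(q)>20: print(n,cv2.contourArea(q),cv2.minAreaRect(q))
    for q in (0,.05,.1):
        p=O+Rz@[.045-.14*np.cos(1.134-q),-.21-.018]; print(q,p,.1+.14*np.sin(1.134-q),proj(k,np.r_[p,.1+.14*np.sin(1.134-q)]))
E
```

```text
w 131.5 ((279.44244384765625, 310.55340576171875), (5.181897163391113, 35.38345718383789), 47.121097564697266)
0 [ 0.55972406 -0.34493858] 0.2268556224280302 [[281.81900658 315.73933072]]
0.05 [ 0.55346771 -0.34528836] 0.2237370483525535 [[273.83432473 313.68347915]]
0.1 [ 0.54737479 -0.34562901] 0.22030919609720445 [[266.2363641  311.46700055]]
s 54.0 ((189.66891479492188, 297.2364807128906), (15.57718276977539, 4.533657550811768), 54.462318420410156)
s 266.5 ((395.5, 189.5), (17.0, 19.0), 90.0)
0 [ 0.55972406 -0.34493858] 0.2268556224280302 [[190.69592801 298.39489113]]
0.05 [ 0.55346771 -0.34528836] 0.2237370483525535 [[188.90933508 298.23431387]]
0.1 [ 0.54737479 -0.34562901] 0.22030919609720445 [[187.20482875 298.16655592]]
```

View pics/w7.png

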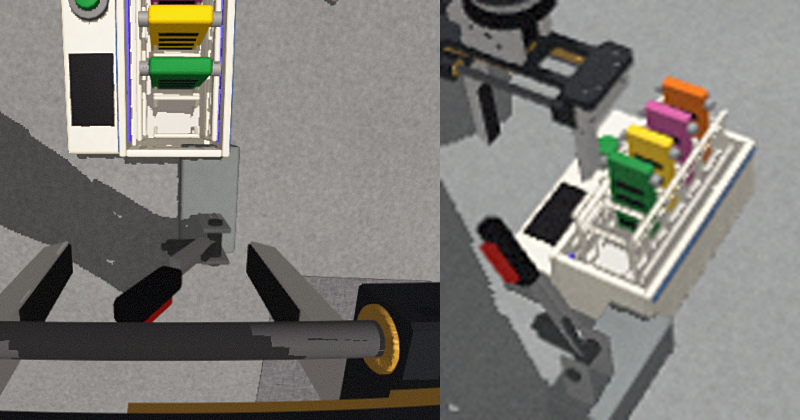

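servo_tool --pt "0 0 -1 1 -10" --pt "0 0 -2 1 -20" --pt "0 0 -3 1 -30" --pt "0 0.15 -4 1 -40" --pt "0 0.15 -5 1 -50" --pt "0 0.15 -6.15 1 -60" --pt "0 0.15 -6.15 1 -70" --pt "0 0.15 -6.15 1 -80" --pt "0 0.15 -6.15 1 -90" --pt "0 0.15 -6.15 1 -90" --pt "0 0.15 -6.15 -3 -90" --pt "0 0.15 -6.15 -6 -90" --pt "0 0.15 -6.15 -9 -90" --pt "0 0.15 -6.15 -9 -90"

```text
time_s: 35.05
ee_pos: [0.555, -0.3305, 0.4033]
eef_rot: [-3.139, 0.003, 0.06]
force: [0.1, 0.2, 0.2]
grip_width: 0.094
grip_force: 0.0
```

```bash
python3 - <<'E'
from h import *
c=snap("wrist"); s=snap("scene")
b=cv2.resize(s['image'][215:355,150:270],(360,420),interpolation=cv2.INTER_CUBIC)
cv2.imwrite('pics/w8.png',np.hstack([c['image'][:,120:],b])[:,:,::-1])
E
```

```text
(no output)
```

View pics/w8.png

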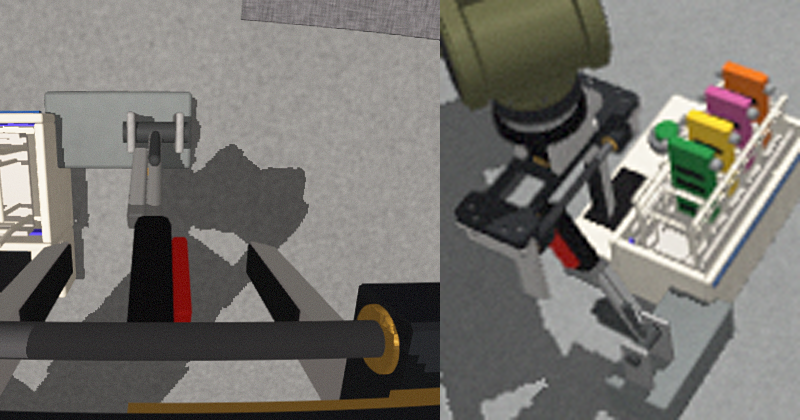

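servo_tool --pt "1 0 0 0 0" --pt "1 0 0 0 0" --pt "1 0 0 0 0" --pt "1 0 0 0 0" --pt "1 0 0 0 0" --pt "1 0 0 0 0" --pt "1 0 0 0 0" --squeeze 20

```text
time_s: 36.02
ee_pos: [0.555, -0.3307, 0.4051]
eef_rot: [-3.14, 0.0, 0.056]
force: [-4.0, 28.7, 6.5]
grip_width: 0.0276
grip_force: 16.7
```

servo_tool --pt "1 0 0.15 0 0" --pt "1 0 0.3 0 0" --pt "1 0 0.3 0 0" --pt "1 0 0.3 0 0" --squeeze 20

```text
time_s: 36.52
ee_pos: [0.5549, -0.3273, 0.4051]
eef_rot: [-3.14, 0.001, 0.056]
force: [-4.5, 7.3, 1.3]
grip_width: 0.0208
grip_force: 20.0
```

servo_tool --pt "1 -0.6 0 -0.3 0" --pt "1 -1.2 0 -0.7 0" --pt "1 -1.8 -0.05 -1.1 0" --pt "1 -2.35 -0.1 -1.5 0" --pt "1 -2.9 -0.1 -1.95 0" --pt "1 -3.4 -0.15 -2.4 0" --pt "1 -3.9 -0.15 -2.9 0" --pt "1 -4.35 -0.2 -3.45 0" --pt "1 -4.8 -0.2 -4 0" --pt "1 -5.2 -0.25 -4.55 0" --pt "1 -5.2 -0.25 -4.55 0"

```text
time_s: 37.9
ee_pos: [0.5025, -0.3301, 0.3585]
eef_rot: [-3.139, 0.002, 0.056]
force: [-2.2, 6.7, -3.4]
grip_width: 0.0206
grip_force: 20.0
```

servo_tool --pt "1 -0.4 0 -0.6 0" --pt "1 -0.75 0 -1.2 0" --pt "1 -1.05 0 -1.8 0" --pt "1 -1.35 -0.05 -2.45 0" --pt "1 -1.6 -0.05 -3.1 0" --pt "1 -1.85 -0.1 -3.75 0" --pt "1 -2.05 -0.1 -4.45 0" --pt "1 -2.2 -0.1 -5.1 0" --pt "1 -2.3 -0.1 -5.8 0" --pt "1 -2.4 -0.1 -6.5 0" --pt "1 -2.4 -0.1 -6.8 0" --pt "1 -2.4 -0.1 -7 0" --pt "1 -2.4 -0.1 -7 0"

```text
time_s: 39.52
ee_pos: [0.4789, -0.3312, 0.2918]
eef_rot: [3.141, -0.001, 0.056]
force: [-7.4, 13.4, 27.0]
grip_width: 0.0209
grip_force: 20.0
```

servo_tool --pt "1 -0.0 0 0.15 0" --pt "1 0 0 0.3 0" --pt "0 0 0 0.3 0" --pt "0 0 0 0.3 0" --pt "0 0 0 0.3 0" --pt "0 0 0 0.3 0" --pt "0 0 0 4 0" --pt "0 0 0 9 0" --pt "0 0 0 14 0" --pt "0 0 0 18 0" --pt "0 0 0 18 0"

```text
time_s: 40.9
ee_pos: [0.4787, -0.3313, 0.4728]
eef_rot: [3.138, -0.004, 0.056]
force: [-0.1, 0.0, -0.1]
grip_width: 0.0938
grip_force: 0.0
```

```bash
python3 - <<'E'
from h import *
c=snap("wrist"); s=snap("scene")
b=cv2.resize(s['image'][215:355,150:270],(360,420),interpolation=cv2.INTER_CUBIC)
cv2.imwrite('pics/w9.png',np.hstack([c['image'][:,:440],b])[:,:,::-1])
h=cv2.cvtColor(s['image'],cv2.COLOR_RGB2HSV); m=cv2.inRange(h,(0,150,60),(6,255,255))
for q in cv2.findContours(m,0,2)[0]:
    if cv2.contourArea(q)>15: print(cv2.minAreaRect(q))
a=np.radians(3.2); Rz=np.array([[np.cos(a),-np.sin(a)],[np.sin(a),np.cos(a)]]); O=np.array([.5612,-.1165])
for q in (.9,1,1.05):
    p=O+Rz@[.045-.14*np.cos(1.134-q),-.228]; print(q,proj(s,np.r_[p,.1+.14*np.sin(1.134-q)]))
E
```

```text
((174.50001525878906, 310.5), (14.764607429504395, 3.591391086578369), 28.610462188720703)
((395.0769348144531, 189.61538696289062), (18.8271484375, 18.04268455505371), 11.309932708740234)
0.9 [[173.18173393 308.26360849]]
1 [[173.28431833 310.70127905]]
1.05 [[173.4854017 311.9874636]]
```

View pics/w9.png

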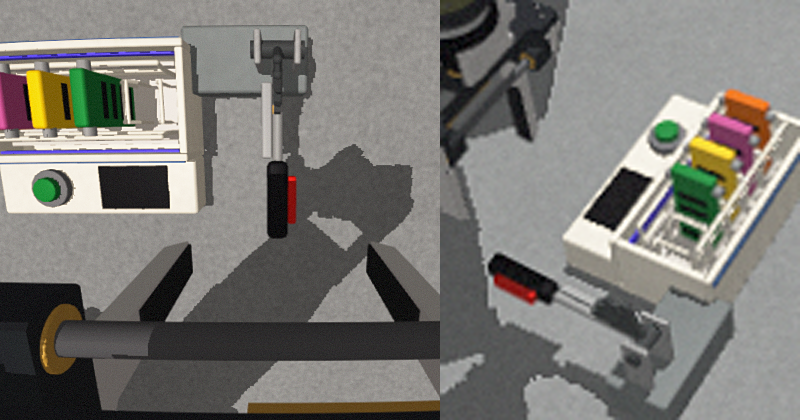

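servo_tool --pt "1 0 5 0 0" --pt "1 -0.5 10 0 0" --pt "1 -1 15 0 0" --pt "1 -1.25 20 0 0" --pt "1 -1.25 24 -3 0" --pt "1 -1.25 26.1 -8 0" --pt "1 -1.25 26.1 -13 0" --pt "1 -1.25 26.1 -17 0" --pt "1 -1.25 26.1 -19 0" --pt "1 -1.25 26.1 -19.8 0" --pt "1 -1.25 26.1 -19.8 0" --pt "1 -1.25 26.1 -19.8 0" --squeeze 10

```text
time_s: 42.5
ee_pos: [0.4665, -0.0705, 0.2723]
eef_rot: [3.141, -0.001, 0.056]
force: [-0.0, 0.1, 0.5]
grip_width: 0.0007
grip_force: 0.0
```

servo_tool --pt "1 0 0 -0.3 0" --pt "1 0 0 -0.6 0" --pt "1 0 0 -0.8 0" --pt "1 0 0 -0.8 0" --pt "1 0 0 -0.8 0"

```text
time_s: 43.12
ee_pos: [0.4667, -0.0705, 0.2651]
eef_rot: [3.141, -0.002, 0.056]
force: [-4.3, 1.7, 21.9]
grip_width: 0.0008
grip_force: 10.7
```

servo_tool --pt "1 0 0 -0.1 0" --pt "1 0 0 -0.1 0" --pt "1 0 0 2 0" --pt "1 0 0 7 0" --pt "1 0 0 12 0" --pt "1 0 0 18 0" --pt "1 -5 5 20 0" --pt "1 -10 10 20 0" --pt "1 -10 10 20 0" --pt "1 -10 10 20 0" --pt "1 -10 10 20 0" --pt "1 -10 10 20 0"

```text
time_s: 44.62
ee_pos: [0.3672, 0.0289, 0.4632]
eef_rot: [-3.142, 0.001, 0.055]
force: [0.9, -0.8, 0.1]
grip_width: 0.0006
grip_force: 0.0
```

```bash
python3 - <<'E'
from h import *
s=snap("scene"); b=cv2.resize(s['image'][160:360,150:400],(750,600),interpolation=cv2.INTER_CUBIC)
cv2.imwrite('pics/w10.png',b[:,:,::-1])
E
```

```text
(no output)
```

View pics/w10.png

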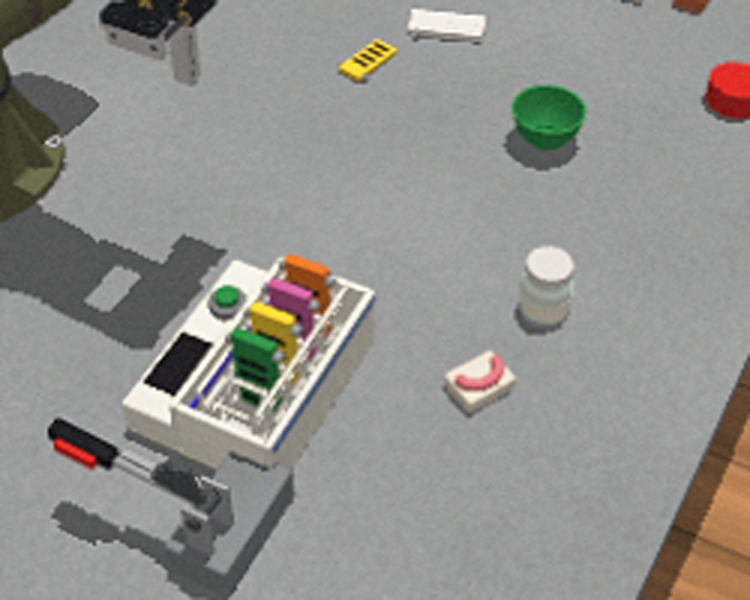

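All four cassettes are upright with the rack sunk. The lever is down, and the bowl, jar and model haven't moved.

```bash
python3 -c "
from station import ctrl
print(ctrl.hand_in())"
```

```text
the job is handed in; nothing more can be done
None
```

The job is handed in at about 45 s: the orange, mauve, yellow and green cassettes (no blue one was present) stand in slots 5 to 2, the lever is fully down with the rack sunk, and start was pressed to its stop; no verdict came back.

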